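Divide the fittings bin and kit it for one cabinet

ROBOT

A 6-joint arm with a two-finger parallel gripper is mounted at the origin on the work surface. World frame = base frame: x ahead of the robot, y to its left, z up, the work surface at z = 0. Lengths are in m, angles in rad, forces in N, time in s.
With the tool pointing down it reaches from about 0.3 to 0.775 m from the base axis. Payload 14.6 kg.
Tool frame: the origin (TCP) lies at the very end of the fingers, on their centre line; the grasp point (between the pads) lies 19 mm behind it; z points along the fingers, y is the line along which they close (so a half turn about z gives the same grasp; the last joint's range is limited). The gripper opens to 94 mm and grips with 3 to 60 N. Pads are 16 mm wide; open, the fingers measure 119 mm over their backs; the gripper's body (75 mm by 177 mm) begins 78 mm behind the grasp point.
Start: joints at [-0.067, 0.3, 1.521, -0, 1.321, -0.067], TCP at [0.55, -0, 0.205] pointing down, gripper open.
Joint ranges: [-3.03, 3.03], [-0.79, 2.21], [0.23, 2.52], [-1.04, 4.18], [0, 3.07], [-2.55, 2.55]. Speed limits (rad/s): [2.22, 2.22, 2.57, 3.14, 3.14, 3.14].

INTERFACE

Orientations are given as [roll, pitch, yaw] about the fixed x, y, z axes, in that order (R = Rz(yaw) Ry(pitch) Rx(roll)).
In Python, from station import ctrl, camera, camera_info, finder gives the robot as it stands.
- The arm moves only by the tool carry_out, never from a script. Its argument "motion" is a list of rows, each a list of 2 entries, a list of its own where there are three numbers: the shift along the tool's x, y, z as a fraction of full scale, then the turn about the tool's z as a fraction of full scale. A call has 1 to 12 rows; each row is the pose to reach, as a shift and turn from the pose commanded when the call began, along the tool's axes at that moment, turning the shorter way round; what a row does not reach only later rows make up. Full scale, the value 1, is 200 mm for a shift and 360 degrees for a turn. A row lasts 1/10 s, in which the tool goes at most 50 mm and 8.59 degrees, less where a joint would pass 70% of its speed; a pose out of reach is approached as far as the arm can. A call with a number of a shift or a turn outside -1 to 1 is refused whole. A call with a gripper value outside its range is refused whole. "hand" is the closure, from -1 (fully open) to 1 (shut), set as the call begins (left out, the last holds). The fingers move at their own pace and stop on an object; "force" is the grip in N (left out, the last holds). Time passes only in rows, so rows that repeat a pose let the fingers close. It gives the time, the measured TCP pose, the force, the opening and the grip force at its end, in the units of the state.
- ctrl.get_obs(): the state, without advancing time (a new reading comes with each control period).
- camera(name): name is "scene" or "side" or "wrist"; returns (picture, depth): 480x640x3 uint8, blue, green, red; 480x640 float32, m along the optical axis (not along the pixel's ray), 0 where there is no reading.
- camera_info(name): a dict with "camera_matrix" (3x3 intrinsics, pixels), "origin" and "attitude" of the camera in the world. Camera axes: x right, y down, z forward; pixel columns grow to the right and rows downward; lengths in m; the calibration is good to about 2 mm. A picture is of the moment at which its call begins: read the wrist's pose just before it. camera_info takes no time and is no camera call; for the wrist camera it gives the pose at the moment of the call.
- ctrl.hand_in(): hands the job in; it is judged then, once.
Trained networks look in the newest picture that a camera, given by its name, has taken for a name from the list of things; names that differ only in an ending like _2 or _b are one class to them, and where a whole thing is asked for, a point or a joint stands for the part that bears it (a point fixed in the world has none). Each returns a list of dicts, best first, with "conf" (0 to 1); they miss things now and then, are a little off and sometimes report something else, mostly with a low value. They report only what shows in the picture. A call takes as long as a camera call. They do not tell look-alikes from the thing itself.
- finder.boxes_of(camera, query): "location" ([column, row] in pixels, amid what is visible of it).
- finder.cut_out(camera, query): "mask" (480x640 bool, what is visible of it) and "location" ([column, row] in pixels, amid what is visible of it).
- finder.pinpoint(camera, query): "location" ([column, row] in pixels: a listed point, or the origin of a listed thing).
The state is a dict: "time_s": time; "qpos": joint angles; "joint_vel": joint speeds; "tau": joint torques, N m; "ee_pos": TCP position; "eef_rot": TCP orientation; "force": force on the tool from outside, world axes, zero at the start; "moment": the same for the moment, N m; "grip_width": finger opening in m; "grip_force": force on a finger pad.
Only numpy, scipy, OpenCV 4.12 (cv2) and the standard library are available. Lean on these libraries where they do the work, as an engineer would, in place of code of your own. Each camera call takes 0.05 s, during which the arm holds its last target. There are 200 camera calls.

TASK

Make up the blue fittings bin for the next cabinet: first slide the off-white divider plate straight down between the bin's two card guides until it stands on the bin's floor. Then set the two black-padded levelling feet, upright on their pads, on the floor of the rear compartment (the high-walled end), and the two bare silver angle brackets, flat on their base legs as they stand now, on the floor of the front compartment (the low-fronted end), all let go and at rest with the divider still fully home. The white-padded foot and the black bracket belong to another job: leave them where they are.

Things in the scene. Friction and masses are not known exactly. Their poses are not given: they have to be found in the camera images.
- bin: Blue stacking bin, fixed, 232 (x) by 158 mm (y), walls and floor 4 mm. Origin: centre of underside; +x to its rear. Sides and rear 70 mm high; front (-x, white label) 36 mm, sides slope down to it over 46 mm. At x = 0 each side wall has inside a vertical guide: ribs 10 mm proud, slot 7 mm wide, flaring to 19 at the rim. Divided, it has a rear (+x) and a front (-x) compartment, each 110 by 150 mm.
- divider: The bin's off-white divider plate, upright on edge: 4 mm thick (x), 142 wide (y), 64 high, lower corners chamfered 5 mm. Mid top edge: grip pad 10 mm thick (x), 46 long (y), from 46 to 64 mm high; pinch it from above along x. Origin: centre of its lower edge; fully home this is 4 mm above the bin's underside. Fits either way round. 60 g. Starts standing loose in the wooden block's slot.
- block: Wooden bit block, fixed, 60 (x) by 180 mm (y), 34 mm high; along its y a slot 6 mm wide, 26 mm deep, open above and at both ends, holds the divider (lift it straight out). Driver bits stand near both ends, over 45 mm from the middle, up to 58 mm above the table. Origin: centre of underside.
- foot_a: Furniture levelling foot, standing on a round black pad 44 mm across, 13 mm high; on it a steel nut (21 mm, up to 21 mm high) and an upright steel threaded stem 12 mm thick, top at 62 mm. Origin: centre of the pad's underside, z up the stem. Grip the stem from above. 70 g. Wanted: rear compartment.
- foot_b: Furniture levelling foot, standing on a round black pad 44 mm across, 13 mm high; on it a steel nut (21 mm, up to 21 mm high) and an upright steel threaded stem 12 mm thick, top at 62 mm. Origin: centre of the pad's underside, z up the stem. Grip the stem from above. 70 g. Wanted: rear compartment.
- bracket_a: Corner angle bracket, bare silver metal, 40 mm cube outline: base leg flat on the table, upright leg along its +x edge, two triangular side cheeks (outer faces y = +-20 mm) sloping from the upright's top to 10 mm at -x. Origin: centre of the underside, z up. Grip from above across the cheeks (along y, 40 mm), 8 mm to +x of the origin. 80 g. Wanted: front compartment.
- bracket_b: Corner angle bracket, bare silver metal, 40 mm cube outline: base leg flat on the table, upright leg along its +x edge, two triangular side cheeks (outer faces y = +-20 mm) sloping from the upright's top to 10 mm at -x. Origin: centre of the underside, z up. Grip from above across the cheeks (along y, 40 mm), 8 mm to +x of the origin. 80 g. Wanted: front compartment.
- foot_white: Furniture levelling foot, standing on a round white pad 44 mm across, 13 mm high; on it a steel nut (21 mm, up to 21 mm high) and an upright steel threaded stem 12 mm thick, top at 62 mm. Origin: centre of the pad's underside, z up the stem. Grip the stem from above. 70 g. Look-alike: leave it.
- bracket_black: Corner angle bracket, painted black, 40 mm cube outline: base leg flat on the table, upright leg along its +x edge, two triangular side cheeks (outer faces y = +-20 mm) sloping from the upright's top to 10 mm at -x. Origin: centre of the underside, z up. Grip from above across the cheeks (along y, 40 mm), 8 mm to +x of the origin. 80 g. Look-alike: leave it.
Not all that is in view belongs to the job. Leave any purple or yellow look-alike of the bracket_a alone. What is shaped like the foot_b but orange is not meant.

How it is judged:
On the way, in this order (a step that is already met when the one before it is completed fails the run):
1. the divider stands in the guides, fully home, while the bin is still empty of fittings, and is let go (x of divider in the frame of bin between -0.004 and 0.004 m and y of divider in the frame of bin between -0.007 and 0.007 m and z of divider in the frame of bin between 0 and 0.008 m and angle between divider's own z axis and vertical below 0.08 rad and angle between the x axis of divider and the x axis of bin, either way round below 0.08 rad and contact force between divider and the fingers below 0.1 N), for 0.2 s.
2. then the first fitting goes into the bin (((x of foot_a in the frame of bin between -0.112 and 0.112 m and y of foot_a in the frame of bin between -0.075 and 0.075 m and z of foot_a in the frame of bin between -0.01 and 0.06 m) or (x of foot_b in the frame of bin between -0.112 and 0.112 m and y of foot_b in the frame of bin between -0.075 and 0.075 m and z of foot_b in the frame of bin between -0.01 and 0.06 m) or (x of bracket_a in the frame of bin between -0.112 and 0.112 m and y of bracket_a in the frame of bin between -0.075 and 0.075 m and z of bracket_a in the frame of bin between -0.01 and 0.06 m) or (x of bracket_b in the frame of bin between -0.112 and 0.112 m and y of bracket_b in the frame of bin between -0.075 and 0.075 m and z of bracket_b in the frame of bin between -0.01 and 0.06 m))), for 0.1 s.
At the end, for the whole second after the job is handed in: Divider in the guides on the floor (4 mm along, 7 across, 4 up, 0.08 rad). Black-padded feet upright in the rear, silver brackets on their base legs in the front (0.15 rad, 6 mm off the floor at most, inside the walls). All released, at rest. White-padded foot and black bracket moved under 30 mm (all of step 1 and x of foot_a in the frame of bin between 0.01 and 0.11 m and y of foot_a in the frame of bin between -0.073 and 0.073 m and z of foot_a in the frame of bin between 0 and 0.01 m and angle between each of foot_a, foot_b, bracket_a, bracket_b's own z axis and vertical below 0.15 rad and x of foot_b in the frame of bin between 0.01 and 0.11 m and y of foot_b in the frame of bin between -0.073 and 0.073 m and z of foot_b in the frame of bin between 0 and 0.01 m and x of bracket_a in the frame of bin between -0.11 and -0.01 m and y of bracket_a in the frame of bin between -0.073 and 0.073 m and z of bracket_a in the frame of bin between 0 and 0.01 m and x of bracket_b in the frame of bin between -0.11 and -0.01 m and y of bracket_b in the frame of bin between -0.073 and 0.073 m and z of bracket_b in the frame of bin between 0 and 0.01 m and linear speed of each of foot_a, foot_b, bracket_a, bracket_b, divider below 0.02 m/s and contact force between each of foot_a, foot_b, bracket_a, bracket_b and the fingers below 0.1 N and distance of each of foot_white, bracket_black from where it was at the start of the episode below 0.03 m); the robot touches nothing.
It fails at once if the white-padded foot or the black bracket is moved more than 30 mm (distance of any of foot_white, bracket_black from where it was at the start of the episode above 0.03 m).
It also fails if it takes over 144 s, if anything falls off the work surface, if the arm or the gripper's body presses on something with over 40 N, if the wrist force passes 120 N, or if a joint passes its speed limit or range.

## Working session

There is one attempt and no reset: what is moved stays moved. The work goes in short steps, Python scripts to look and compute and a tool call to move; the robot and the scene stay as the last step left them, time stands still between calls to the robot, and variables do not carry over. Pictures are saved under pics/ and viewed, at most 14 in all, crops included, and the job is handed in when it is done.

Besides the shell and the picture viewer there is one more tool, called after "Request:" by a JSON object that holds its "op" and its "data". carry_out: Moves the arm, as the interface text tells. Its arguments: {"type":"object","properties":{"motion":{"type":"array","items":{"type":"array"}},"hand":{"type":"number"},"force":{"type":"number"}},"required":["motion"]}

```bash
mkdir -p pics; ls; python3 - <<'E'
from station import ctrl, camera, camera_info, finder
import cv2
for n in("scene","side"):
    p,d=camera(n); cv2.imwrite(f"pics/{n}0.png",p); i=camera_info(n); print(n,i)
o=ctrl.get_obs(); print(o)
E
```

```text
pics
scene {'camera_matrix': array([[598.84996777,   0.        , 320.51245883],
       [  0.        , 598.84996777, 235.85282644],
       [  0.        ,   0.        ,   1.        ]]), 'origin': array([1.25271924, 0.2422431 , 0.83875535]), 'attitude': array([-2.37000067,  0.01351005,  1.85082343])}
side {'camera_matrix': array([[475.76874326,   0.        , 322.09304345],
       [  0.        , 475.76874326, 238.86898673],
       [  0.        ,   0.        ,   1.        ]]), 'origin': array([0.21238622, 0.43480222, 0.64019214]), 'attitude': array([-2.40124333,  0.01287743, -2.51430873])}
{'time_s': 0.1, 'qpos': array([-6.65990910e-02,  3.00399341e-01,  1.52150591e+00, -6.74398176e-06,
        1.32070210e+00, -6.65912836e-02]), 'joint_vel': array([-1.28716754e-03, -2.03585537e-04, -1.51885662e-03,  1.21682349e-03,
       -9.73969309e-05, -1.50423398e-04]), 'tau': array([ 1.84928511e-03, -5.32644153e+01, -3.53284299e+01,  7.10431044e-02,
        2.34944851e-02, -7.30603051e-05]), 'ee_pos': array([5.49768923e-01, 1.12065312e-05, 2.04957493e-01]), 'eef_rot': array([-3.14057978e+00, -6.10016598e-05,  1.57079016e+00]), 'force': array([-1.06486974, -0.49119581, -0.52639075]), 'moment': array([-0.01431816, -0.00149425,  0.02174733]), 'grip_force': 0.0, 'grip_width': 0.09391938716682291}
```

View pics/scene0.png

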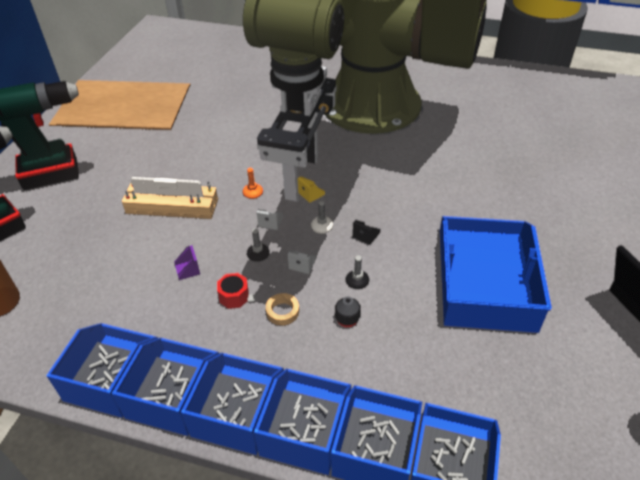

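View pics/side0.png

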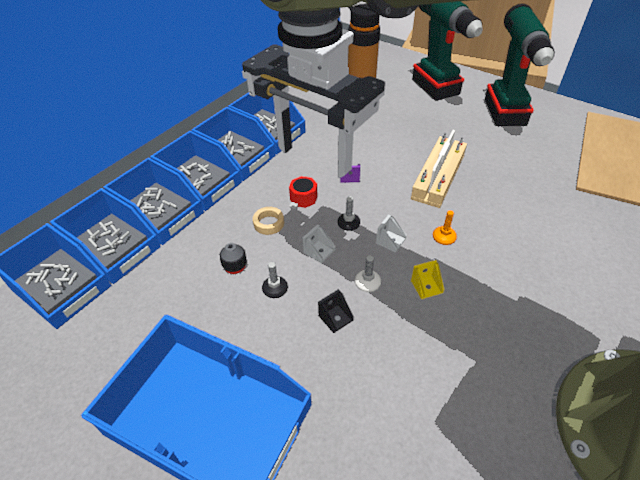

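The scene view shows silver brackets at about (265,220) and (300,262), black feet at (258,245) and (358,272), the bin at (493,275) and the block with divider at (168,197). In the side view the brackets are at (390,233) and (318,242), and the feet at (348,215) and (273,282).

```bash
cat > h.py <<'E'
from station import ctrl, camera, camera_info, finder
import numpy as np, cv2
from scipy.spatial.transform import Rotation as Ro
def cloud(n):
    i=camera_info(n); p,d=camera(n); K=i["camera_matrix"]; R=Ro.from_euler("xyz",i["attitude"]).as_matrix()
    v,u=np.mgrid[:480,:640]
    c=np.stack([(u-K[0,2])/K[0,0]*d,(v-K[1,2])/K[1,1]*d,d],-1)
    w=c@R.T+i["origin"]; w[d==0]=np.nan
    return p,w,(K,R,i["origin"])
def onplane(cam,px,z):
    K,R,o=cam; r=R@np.linalg.solve(K,[px[0],px[1],1]); return o+r*(z-o[2])/r[2]
def local(w,T):  # T=(x,y,yaw)
    c,s=np.cos(T[2]),np.sin(T[2]); d=w-np.array([T[0],T[1],0]); 
    return np.stack([c*d[...,0]+s*d[...,1],-s*d[...,0]+c*d[...,1],d[...,2]],-1)
E
python3 - <<'E'
from h import *
np.set_printoptions(precision=4,suppress=True)
S={}
for n in("scene","side"):
    p,w,cam=cloud(n); S[n]=w
    np.save(f"{n}_w.npy",w); np.save(f"{n}_p.npy",p)
    t=w[(abs(w[...,2])<.01)&(w[...,0]<.8)]; print(n,"table z",np.median(t[:,2]))
    for q in("foot_a","bracket_a","divider","bin","block"):
        for f in finder.cut_out(n,q):
            if f["conf"]<.2: continue
            m=f["mask"]; pts=w[m]; pts=pts[~np.isnan(pts[:,0])]
            r=cv2.minAreaRect((pts[pts[:,2]>.004][:,:2]*1000).astype(np.float32)) if len(pts)>5 else 0
            print(n,q,round(f["conf"],2),np.round(f["location"]),m.sum(),np.percentile(pts,[2,98],axis=0).round(3).tolist(),np.round(np.r_[r[0],r[1],r[2]],1), np.median(p[m],axis=0))
        if q in("foot_a","bracket_a","divider","bin"):
            for f in finder.pinpoint(n,q):
                if f["conf"]>.2: print("   pin",q,round(f["conf"],2),np.round(f["location"]),onplane(cam,f["location"],{"divider":.008}.get(q,0))[:2])
E
```

```text
scene table z 0.0018336931524402522
scene foot_a 0.91 [257. 251.] 444 [[0.536, -0.116, 0.002], [0.568, -0.077, 0.063]] [551.6 -95.7  38.5  42.2  29.9] [57.  57.5 60. ]
scene foot_a 0.87 [359. 277.] 460 [[0.55, 0.083, 0.004], [0.584, 0.12, 0.063]] [566.1 101.5  39.4  40.   12.4] [67.  66.5 68. ]
scene foot_a 0.85 [256. 190.] 387 [[0.356, -0.187, 0.0], [0.407, -0.147, 0.063]] [ 390.2 -165.3   35.4   42.2   30.4] [ 57. 116. 201.]
scene foot_a 0.38 [167. 188.] 1137 [[0.458, -0.381, 0.033], [0.485, -0.245, 0.074]] [ 467.  -315.5  101.9  129.9   39.2] [133. 140. 145.]
   pin foot_a 0.82 [255. 193.] [ 0.3861 -0.1621]
   pin foot_a 0.79 [259. 255.] [ 0.5509 -0.0936]
   pin foot_a 0.78 [355. 277.] [0.5564 0.0951]
scene bracket_a 0.91 [269. 221.] 407 [[0.432, -0.121, -0.0], [0.481, -0.081, 0.043]] [ 460.3 -101.    41.5   46.2   87.7] [106. 107. 107.]
scene bracket_a 0.86 [187. 266.] 601 [[0.598, -0.232, 0.002], [0.646, -0.182, 0.043]] [ 621.5 -208.7   46.6   39.8   37.1] [96. 47. 78.]
scene bracket_a 0.78 [301. 260.] 471 [[0.532, -0.028, 0.002], [0.572, 0.013, 0.043]] [552.7  -5.5  41.4  43.7 
[... 2196 characters left out ...]
  pin bracket_a 0.87 [427. 282.] [ 0.3609 -0.0552]
   pin bracket_a 0.73 [317. 250.] [ 0.5535 -0.0074]
   pin bracket_a 0.73 [390. 240.] [ 0.4605 -0.1021]
   pin bracket_a 0.47 [351. 177.] [ 0.616  -0.2097]
side divider 0.6 [442. 158.] 371 [[0.456, -0.382, 0.024], [0.493, -0.244, 0.074]] [ 474.  -321.2   17.7  160.3   13.1] [166. 181. 190.]
   pin divider 0.58 [437. 171.] [ 0.4764 -0.3178]
side bin 0.67 [201. 408.] 24513 [[0.382, 0.235, 0.002], [0.613, 0.411, 0.071]] [492.8 322.9 238.  165.5   9.9] [242. 141.  55.]
   pin bin 0.83 [210. 420.] [0.4916 0.3239]
side block 0.63 [441. 170.] 2000 [[0.427, -0.399, 0.001], [0.505, -0.221, 0.052]] [ 469.  -313.6   60.   185.    10. ] [167. 217. 245.]
```

```bash
python3 - <<'E'
import numpy as np, cv2
from scipy.optimize import least_squares
np.set_printoptions(precision=4,suppress=True)
for n in("scene","side"):
    w=np.load(n+"_w.npy").reshape(-1,3); w=w[~np.isnan(w[:,0])]
    w[:,2]-= .0018 if n=="scene" else .0005
    near=lambda x,y,r,z0,z1=1:w[(np.hypot(w[:,0]-x,w[:,1]-y)<r)&(w[:,2]>z0)&(w[:,2]<z1)]
    # bin rim
    a=near(.493,.323,.17,.058,.075); r=cv2.minAreaRect((a[:,:2]*1000).astype(np.float32)); print(n,"binrim",r)
    b=near(.493,.323,.17,.030,.0345); c=b; 
    d=near(.47,-.313,.1,.061,.08); l=cv2.fitLine((d[:,:2]*1e3).astype(np.float32),cv2.DIST_HUBER,0,.01,.01).ravel(); print("divider",len(d),np.median(d,0),np.degrees(np.arctan2(l[1],l[0])),np.ptp(d@np.array([l[0],l[1],0])))
    u=d[:,:2]@l[:2]; print("  ends",np.percentile(u,[.5,99.5]), "centre",l[2:]+l[:2]*(np.percentile(u,[.5,99.5]).mean()*1e3-l[2:]@l[:2]))
    for nm,x,y in(("f1",.551,-.096),("f2",.562,.102),("fw",.47,.03)):
        s=near(x,y,.05 if nm=="fw" else .03,.045,.066); print(nm,"stem",len(s),s.mean(0),np.ptp(s,0))
        if len(s): 
            x,y=s[:,:2].mean(0); q=near(x,y,.03,.010,.016); c=cv2.minEnclosingCircle((q[:,:2]*1e3).astype(np.float32)); print("   pad",len(q),c)
    for nm,x,y in(("b1",.459,-.102),("b2",.551,-.007),("bk",.44,.08)):
        q=near(x,y,.035 if nm!="bk" else .045,.006,.05); t=near(x,y,.035 if nm!="bk" else .045,.036,.05)
        print(nm,len(q),cv2.minAreaRect((q[:,:2]*1e3).astype(np.float32)),"top",len(t),t.mean(0),cv2.minAreaRect((t[:,:2]*1e3).astype(np.float32)))
E
```

```text
scene binrim ((512.079345703125, 326.9141540527344), (203.34744262695312, 166.69410705566406), 9.687100410461426)
divider 389 [ 0.4732 -0.3116  0.0682] -79.97467 0.14255272070501623
  ends [0.3205 0.4602] centre [ 472.1771 -312.9216]
f1 stem 66 [ 0.5501 -0.0956  0.0559] [0.0152 0.012  0.0183]
   pad 88 ((551.5573120117188, -96.03872680664062), 17.48453712463379)
f2 stem 72 [0.5659 0.1017 0.0562] [0.0184 0.0122 0.0194]
   pad 111 ((565.57275390625, 102.4844741821289), 19.624479293823242)
fw stem 59 [0.4469 0.001  0.0561] [0.0148 0.0133 0.0193]
   pad 90 ((445.57647705078125, 1.4418740272521973), 18.761898040771484)
b1 342 ((461.7655029296875, -101.53153228759766), (41.50556564331055, 42.1927604675293), 0.7360906004905701) top 76 [ 0.4766 -0.1     0.0389] ((475.6997985839844, -100.85221862792969), (13.717020988464355, 39.61195373535156), 0.9813879132270813)
b2 400 ((551.9385986328125, -6.501245498657227), (41.531089782714844, 43.16825485229492), 84.36310577392578) top 88 [ 0.5675 -0.0076  0.0391] ((566.4127197265625, -7.942134857177734), (41.524986267089844, 14.400362014770508), 82.614
[... 904 characters left out ...]
02.12723541259766), (40.877777099609375, 43.35752868652344), 3.4737236499786377) top 96 [ 0.4727 -0.1003  0.039 ] ((470.8121032714844, -101.10237121582031), (16.340829849243164, 41.35597610473633), 5.1932902336120605)
b2 578 ((549.1642456054688, -8.004415512084961), (42.887874603271484, 41.26536560058594), 86.6691665649414) top 105 [ 0.5642 -0.0082  0.0392] ((561.8334350585938, -8.071622848510742), (41.15578079223633, 15.401086807250977), 85.9056167602539)
bk 684 ((445.3462829589844, 90.1636962890625), (41.420963287353516, 41.63693618774414), 72.85658264160156) top 142 [0.4597 0.086  0.0391] ((458.11944580078125, 86.06285095214844), (40.98772048950195, 16.042814254760742), 69.36495208740234)
```

Request:
{"op": "carry_out", "data": {"motion": [[[-0.2,-0.05,0],-0.007],[[-0.4,-0.1,0],-0.014],[[-0.6,-0.15,0],-0.021],[[-0.785,-0.2,0],-0.0278],[[-0.785,-0.2,0],-0.0278],[[-0.785,-0.2,0],-0.0278]], "hand": -1, "force": 20}}

```text
time_s: 1.7
ee_pos: [0.5099, -0.1574, 0.2055]
eef_rot: [3.141, -0.0, 1.744]
force: [0.2, 0.3, -0.2]
grip_width: 0.0938
grip_force: 0.0
```

```bash
cat >> h.py <<'E'
def go(x,y,z,th):
    "fractions to reach TCP (x,y,z) with closing axis (tool y) at world angle th deg"
    o=ctrl.get_obs(); R=Ro.from_euler("xyz",o["eef_rot"]).as_matrix()
    d=R.T@(np.array([x,y,z])-o["ee_pos"]); a=np.degrees(np.arctan2(R[1,1],R[0,1]))
    t=(th-a+90)%180-90
    print("at",o["ee_pos"].round(4),"clos.axis",a.round(2),"q6",o["qpos"][5].round(2),"-> shift",(d/.2).round(3),"turn",round(-t/360,4),"t",o["time_s"])
E
python3 -c "
from h import *
go(.47,-.313,.205,10)"
```

```text
at [ 0.5099 -0.1574  0.2055] clos.axis 9.9 q6 -0.54 -> shift [-0.732 -0.33   0.002] turn -0.0003 t 1.7
```

Request:
{"op": "carry_out", "data": {"motion": [[[-0.2,-0.09,0],0],[[-0.4,-0.18,0],0],[[-0.6,-0.27,0],0],[[-0.732,-0.33,0],0],[[-0.732,-0.33,0],0],[[-0.732,-0.33,0],0]]}}

```text
time_s: 2.3
ee_pos: [0.4709, -0.3118, 0.2053]
eef_rot: [-3.142, -0.0, 1.745]
force: [0.5, 0.1, 0.4]
grip_width: 0.0939
grip_force: 0.0
```

```bash
python3 - <<'E'
from h import *
np.set_printoptions(precision=4,suppress=True)
go(.47,-.313,.205,10)
p,w,cam=cloud("wrist"); cv2.imwrite("pics/w1.png",p); print(cam)
W=w.reshape(-1,3); W=W[~np.isnan(W[:,0])]
d=W[(W[:,2]>.06)&(W[:,2]<.08)]; print(len(d),np.percentile(d,[1,50,99],axis=0))
l=cv2.fitLine((d[:,:2]*1e3).astype(np.float32),cv2.DIST_HUBER,0,.01,.01).ravel();u=d[:,:2]@l[:2]
e=np.percentile(u,[.5,99.5]); print(np.degrees(np.arctan2(l[1],l[0])),np.ptp(e),l[2:]+l[:2]*(e.mean()*1e3-l[2:]@l[:2]))
E
```

```text
at [ 0.4709 -0.3118  0.2053] clos.axis 10.0 q6 -0.82 -> shift [-0.005 -0.006  0.001] turn 0.0 t 2.3
(array([[349.5687,   0.    , 320.314 ],
       [  0.    , 349.5687, 237.2596],
       [  0.    ,   0.    ,   1.    ]]), array([[ 0.9847,  0.1696,  0.0397],
       [ 0.1742, -0.958 , -0.228 ],
       [-0.0007,  0.2314, -0.9729]]), array([ 0.4583, -0.2453,  0.3837]))
1156 [[ 0.3802 -0.3779  0.0604]
 [ 0.4665 -0.3023  0.071 ]
 [ 0.4812 -0.1633  0.0728]]
-62.068413 0.23763495546172264 [ 443.1213 -265.6555]
```

View pics/w1.png

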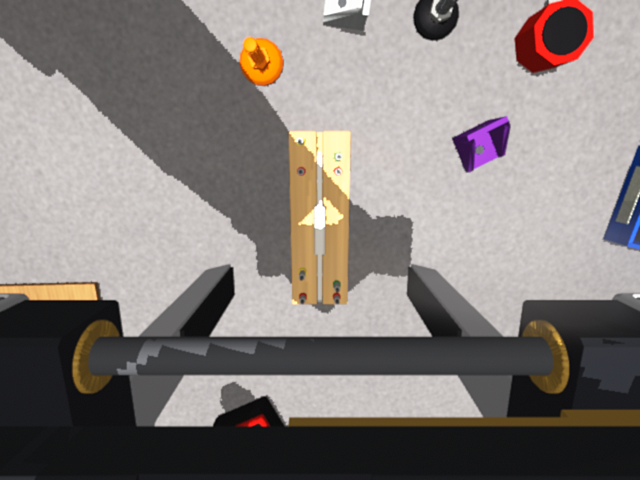

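The wrist view shows the divider running along column 319, midway between the fingers, with its grip pad near (319,232). The bits stay near both ends of the block, well clear.

```bash
python3 - <<'E'
from h import *
np.set_printoptions(precision=4,suppress=True)
p,w,cam=cloud("wrist"); W=w.reshape(-1,3); W=W[~np.isnan(W[:,0])]; W=W[np.hypot(W[:,0]-.47,W[:,1]+.313)<.1]
L=local(W,(.47,-.313,np.radians(10)))
t=W[(abs(L[:,1])<.16)&(abs(L[:,0])<.04)&(L[:,2]<.01)]; print(len(t))
d=L[(L[:,2]>.062)&(L[:,2]<.08)&(abs(L[:,0])<.012)]; print(len(d),np.percentile(d,[.5,50,99.5],axis=0))
for a in np.arange(-.07,.07,.02):
    q=d[abs(d[:,1]-a-.01)<.01]; print(round(a+.01,2),len(q),q.mean(0) if len(q) else 0)
g=L[(L[:,2]>.03)&(L[:,2]<.036)&(abs(L[:,0])<.04)];print("block",np.percentile(g,[.5,99.5],axis=0))
E
```

```text
2668
1040 [[-0.0055 -0.0691  0.0667]
 [-0.0009  0.0026  0.0711]
 [ 0.0038  0.0701  0.0731]]
-0.06 89 [-0.0008 -0.0594  0.0713]
-0.04 102 [-0.0008 -0.0402  0.0712]
-0.02 174 [-0.0009 -0.0185  0.071 ]
0.0 235 [-0.0009 -0.0002  0.071 ]
0.02 197 [-0.0008  0.0185  0.0709]
0.04 113 [-0.0009  0.04    0.0714]
0.06 115 [-0.0009  0.0598  0.0712]
0.08 10 [-0.0009  0.0705  0.0675]
block [[-0.0305 -0.0879  0.0311]
 [ 0.0288  0.0898  0.0353]]
```

Request:
{"op": "carry_out", "data": {"motion": [[[-0.003,-0.01,0.1],0],[[-0.003,-0.01,0.25],0],[[-0.003,-0.01,0.4],0],[[-0.003,-0.01,0.55],0],[[-0.003,-0.01,0.68],0],[[-0.003,-0.01,0.76],0],[[-0.003,-0.01,0.8],0],[[-0.003,-0.01,0.8],0],[[-0.003,-0.01,0.8],0]]}}

```text
time_s: 3.3
ee_pos: [0.4692, -0.3134, 0.0464]
eef_rot: [3.141, 0.001, 1.746]
force: [0.4, -0.7, 0.4]
grip_width: 0.0936
grip_force: 0.0
```

Request:
{"op": "carry_out", "data": {"motion": [[[0,0,0],0],[[0,0,0],0],[[0,0,0],0],[[0,0,0],0],[[0,0,0],0],[[0,0,0],0],[[0,0,0],0],[[0,0,0],0],[[0,0,0],0],[[0,0,0],0]], "hand": 1, "force": 25}}

```text
time_s: 4.3
ee_pos: [0.4686, -0.3136, 0.0454]
eef_rot: [-3.142, -0.0, 1.745]
force: [-1.2, -0.2, -0.0]
grip_width: 0.0174
grip_force: 0.0
```

Request:
{"op": "carry_out", "data": {"motion": [[[0,0,0],0],[[0,0,0],0],[[0,0,0],0],[[0,0,0],0],[[0,0,0],0],[[0,0,0],0]]}}

```text
time_s: 4.9
ee_pos: [0.4687, -0.3135, 0.0454]
eef_rot: [3.141, 0.0, 1.745]
force: [4.8, -0.4, -3.2]
grip_width: 0.0097
grip_force: 25.0
```

Request:
{"op": "carry_out", "data": {"motion": [[[0,0,-0.03],0],[[0,0,-0.1],0],[[0,0,-0.2],0],[[0,0,-0.35],0],[[0,0,-0.5],0],[[0,0,-0.65],0],[[0,0,-0.8],0],[[0,0,-0.85],0],[[0,0,-0.85],0]]}}

```text
time_s: 5.8
ee_pos: [0.4686, -0.3138, 0.2162]
eef_rot: [3.141, 0.001, 1.745]
force: [0.2, -0.0, -0.7]
grip_width: 0.0099
grip_force: 25.0
```

```bash
python3 -c "
from h import *
go(.5,-.1,.215,10)"
```

```text
at [ 0.4686 -0.3138  0.2162] clos.axis 10.0 q6 -0.83 -> shift [1.026 0.34  0.005] turn 0.0 t 5.8
```

Request:
{"op": "carry_out", "data": {"motion": [[[0.08,0.02,0],0],[[0.25,0.06,0],0],[[0.45,0.1,0],0],[[0.65,0.15,0],0],[[0.85,0.19,0],0],[[1,0.225,0],0]]}}

```text
time_s: 6.4
ee_pos: [0.477, -0.1058, 0.2137]
eef_rot: [-3.139, -0.001, 1.746]
force: [1.0, 0.3, -1.5]
grip_width: 0.0094
grip_force: 25.0
```

Request:
{"op": "carry_out", "data": {"motion": [[[0.2,0.045,0],0],[[0.4,0.09,0],0],[[0.6,0.135,0],0],[[0.8,0.18,0],0],[[1,0.225,0],0]]}}

```text
time_s: 6.9
ee_pos: [0.4863, 0.0982, 0.2138]
eef_rot: [-3.139, -0.0, 1.746]
force: [1.1, -0.3, -0.4]
grip_width: 0.0095
grip_force: 25.0
```

Request:
{"op": "carry_out", "data": {"motion": [[[0.2,0.045,0],0],[[0.35,0.09,0],0],[[0.45,0.12,0],0],[[0.5,0.12,0],0],[[0.5,0.12,0],0],[[0.5,0.12,0],0],[[0.5,0.12,0],0]]}}

```text
time_s: 7.6
ee_pos: [0.4938, 0.1977, 0.2153]
eef_rot: [-3.141, 0.0, 1.744]
force: [0.7, 0.3, -1.1]
grip_width: 0.0099
grip_force: 25.0
```

```bash
python3 - <<'E'
from h import *
np.set_printoptions(precision=4,suppress=True)
go(.4935,.3233,.216,10)
p,w,cam=cloud("wrist"); cv2.imwrite("pics/w2.png",p); np.save("w2.npy",w)
W=w.reshape(-1,3); W=W[~np.isnan(W[:,0])]
L=local(W,(.4935,.3233,np.radians(10)))
f=L[(abs(L[:,0])<.09)&(abs(L[:,1])<.055)&(L[:,2]<.02)]; print("floor z",np.median(f[:,2]))
r=L[(abs(L[:,0])<.13)&(abs(L[:,1])<.095)&(L[:,2]>.062)&(L[:,2]<.08)]
print(len(r),cv2.minAreaRect((r[:,:2]*1e3).astype(np.float32)))
for s in(1,-1):
  q=r[(r[:,1]*s>.05)&(abs(r[:,0])>.02)&(abs(r[:,0])<.1)&(r[:,2]>.066)]; print(s,len(q),np.percentile(q,[1,50,99],axis=0) if len(q) else 0)
q=r[(r[:,0]>.09)&(abs(r[:,1])<.06)&(r[:,2]>.066)]; print("rear",len(q),np.percentile(q,[1,50,99],axis=0) if len(q) else 0)
q=L[(L[:,0]<-.09)&(L[:,0]>-.13)&(abs(L[:,1])<.06)&(L[:,2]>.03)&(L[:,2]<.042)]; print("front",len(q),np.percentile(q,[1,50,99],axis=0))
E
```

```text
at [0.4938 0.1977 0.2153] clos.axis 9.95 q6 0.14 -> shift [ 0.619  0.107 -0.004] turn -0.0001 t 7.6
floor z 0.0032740593355194414
3713 ((18.011123657226562, -5.918663024902344), (151.00845336914062, 199.59629821777344), 89.95811462402344)
1 0 0
-1 1231 [[-0.0726 -0.0813  0.0666]
 [ 0.0367 -0.0775  0.0688]
 [ 0.0986 -0.0738  0.0708]]
rear 1198 [[ 0.1104 -0.0588  0.0661]
 [ 0.1131  0.0035  0.0688]
 [ 0.1173  0.0591  0.0709]]
front 751 [[-0.1172 -0.0589  0.0302]
 [-0.1144  0.0041  0.035 ]
 [-0.1127  0.0589  0.037 ]]
```

View pics/w2.png

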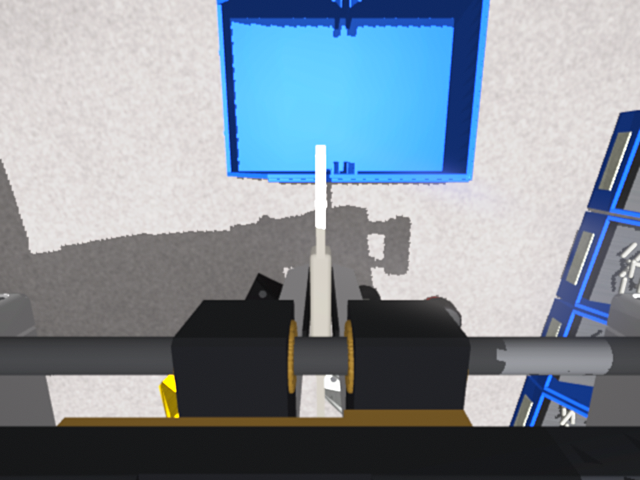

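The wrist view shows the empty bin with its guides at (345,170) and (345,25), and the divider held upright along column 320. The wall positions match the bin pose to within 1 mm.

Request:
{"op": "carry_out", "data": {"motion": [[[0.1,0.015,0],0],[[0.25,0.04,0],0],[[0.4,0.065,0],0],[[0.53,0.09,0],0],[[0.6,0.103,0],0],[[0.613,0.105,0],0],[[0.613,0.105,0.1],0],[[0.613,0.105,0.25],0],[[0.613,0.105,0.4],0],[[0.613,0.105,0.48],0],[[0.613,0.105,0.48],0],[[0.613,0.105,0.48],0]]}}

```text
time_s: 8.85
ee_pos: [0.4938, 0.3223, 0.1203]
eef_rot: [3.141, -0.0, 1.745]
force: [0.7, 0.0, 0.8]
grip_width: 0.0098
grip_force: 25.0
```

```bash
python3 - <<'E'
from h import *
np.set_printoptions(precision=4,suppress=True)
go(.4932,.322,.0415,10)
for n in("scene","side"):
  p,w,cam=cloud(n); W=w.reshape(-1,3); m=(p.min(-1)>120).ravel()&~np.isnan(W[:,0]); W=W[m]
  L=local(W,(.4935,.3233,np.radians(10)))
  d=L[(L[:,2]>.075)&(L[:,2]<.15)&(abs(L[:,1])<.085)&(abs(L[:,0])<.02)]; print(n,len(d),np.percentile(d,[1,50,99],axis=0))
  y,x=240,200
  c=p[190:350,400:580] if n=="scene" else p[280:480,60:340]; cv2.imwrite(f"pics/{n}1.png",cv2.resize(c,None,fx=2,fy=2))
E
cd pics; python3 -c "
import cv2,numpy as np
a=cv2.imread('scene1.png');b=cv2.imread('side1.png');h=max(len(a),len(b));f=lambda i:cv2.copyMakeBorder(i,0,h-len(i),0,0,0)
c=np.hstack([f(a),f(b)]);s=min(800/c.shape[1],600/h,1);cv2.imwrite('c1.png',cv2.resize(c,None,fx=s,fy=s))"
```

```text
at [0.4938 0.3223 0.1203] clos.axis 9.96 q6 0.34 -> shift [-0.001 -0.003  0.394] turn -0.0001 t 8.85
scene 2102 [[-0.0017 -0.0705  0.0859]
 [ 0.002  -0.0072  0.1154]
 [ 0.0066  0.0675  0.149 ]]
side 2026 [[-0.0174 -0.0113  0.0843]
 [-0.0019  0.0337  0.1241]
 [ 0.0105  0.069   0.149 ]]
```

View pics/c1.png

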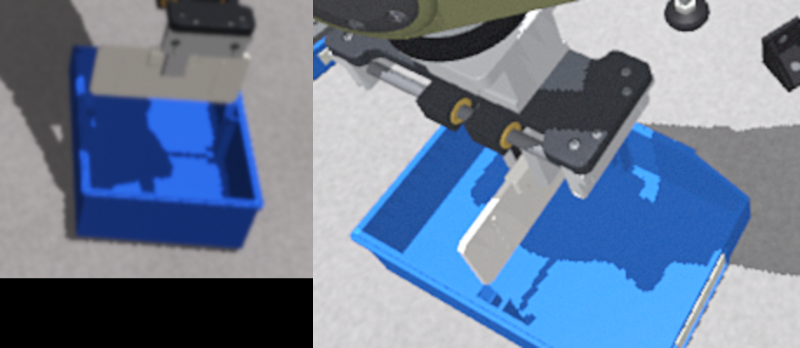

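The crops show the divider upright just above the bin rim, lined up with the guides. I will lower it slowly.

Request:
{"op": "carry_out", "data": {"motion": [[[0,-0.002,0.03],0],[[0,-0.002,0.06],0],[[0,-0.002,0.09],0],[[0,-0.002,0.12],0],[[0,-0.002,0.15],0],[[0,-0.002,0.18],0],[[0,-0.002,0.2],0],[[0,-0.002,0.22],0],[[0,-0.002,0.22],0],[[0,-0.002,0.22],0]]}}

```text
time_s: 9.95
ee_pos: [0.493, 0.323, 0.0755]
eef_rot: [3.141, -0.0, 1.745]
force: [-0.8, -0.6, -0.4]
grip_width: 0.0098
grip_force: 25.0
```

Clean so far, with the plate about 36 mm into the slot.

Request:
{"op": "carry_out", "data": {"motion": [[[0,0,0.03],0],[[0,0,0.06],0],[[0,0,0.09],0],[[0,0,0.12],0],[[0,0,0.14],0],[[0,0,0.155],0],[[0,0,0.165],0],[[0,0,0.165],0],[[0,0,0.165],0]]}}

```text
time_s: 10.85
ee_pos: [0.493, 0.323, 0.0426]
eef_rot: [3.141, -0.0, 1.746]
force: [-0.2, -0.2, -0.3]
grip_width: 0.0096
grip_force: 25.0
```

Request:
{"op": "carry_out", "data": {"motion": [[[0,0,0.005],0],[[0,0,0.005],0],[[0,0,0.005],0]]}}

```text
time_s: 11.15
ee_pos: [0.4929, 0.3229, 0.0415]
eef_rot: [-3.142, -0.0, 1.745]
force: [0.1, -0.5, -1.3]
grip_width: 0.0095
grip_force: 25.0
```

Request:
{"op": "carry_out", "data": {"motion": [[[0,0,0],0],[[0,0,0],0],[[0,0,0],0],[[0,0,0],0],[[0,0,0],0],[[0,0,0],0],[[0,0,0],0]], "hand": 0}}

```text
time_s: 11.85
ee_pos: [0.4929, 0.3229, 0.0414]
eef_rot: [-3.142, 0.0, 1.745]
force: [-0.1, 0.3, 0.2]
grip_width: 0.0469
grip_force: 0.0
```

Request:
{"op": "carry_out", "data": {"motion": [[[0,0,-0.05],0],[[0,0,-0.15],0],[[0,0,-0.3],0],[[0,0,-0.5],0],[[0,0,-0.7],0],[[-0.2,0,-0.8],0],[[-0.4,0,-0.8],0],[[-0.6,0,-0.8],0],[[-0.8,0,-0.8],0],[[-0.8,0,-0.8],0],[[-0.8,0,-0.8],0]]}}

```text
time_s: 12.95
ee_pos: [0.5209, 0.165, 0.2022]
eef_rot: [3.141, -0.0, 1.744]
force: [0.1, 0.3, 0.2]
grip_width: 0.0471
grip_force: 0.0
```

```bash
python3 - <<'E'
from h import *
np.set_printoptions(precision=4,suppress=True)
go(.56,.102,.2,90)
for n in("scene","side"):
  p,w,cam=cloud(n); W=w.reshape(-1,3); m=(p.min(-1)>110).ravel()&~np.isnan(W[:,0]); W=W[m]
  L=local(W,(.4935,.3233,np.radians(10)))
  d=L[(L[:,2]>.045)&(L[:,2]<.15)&(abs(L[:,1])<.085)&(abs(L[:,0])<.03)]; print(n,len(d),np.percentile(d,[1,50,99],axis=0))
E
```

```text
at [0.5209 0.165  0.2022] clos.axis 9.92 q6 0.07 -> shift [-0.344  0.139  0.011] turn -0.2224 t 12.95
scene 900 [[-0.0052 -0.068   0.0455]
 [ 0.0013 -0.0005  0.0618]
 [ 0.0063  0.0659  0.072 ]]
side 1303 [[-0.0104 -0.0822  0.0455]
 [-0.0029  0.005   0.0649]
 [ 0.0086  0.0691  0.0702]]
```

The divider is home, with its top edge at 0.07 m. Next is the foot near (0.562, 0.102).

Request:
{"op": "carry_out", "data": {"motion": [[[-0.17,0.07,0],0],[[-0.346,0.147,0],0],[[-0.346,0.147,0],0],[[-0.346,0.147,0],0],[[-0.346,0.147,0],0]]}}

```text
time_s: 13.55
ee_pos: [0.5613, 0.1037, 0.2014]
eef_rot: [-3.141, -0.0, 1.747]
force: [-0.4, -1.1, 0.6]
grip_width: 0.0469
grip_force: 0.0
```

```bash
cat >> h.py <<'E'
def foot(x,y):
    p,w,cam=cloud("wrist"); W=w.reshape(-1,3); W=W[~np.isnan(W[:,0])]
    s=W[(np.hypot(W[:,0]-x,W[:,1]-y)<.04)]
    t=s[s[:,2]>.058]; g=s[(s[:,2]>.009)&(s[:,2]<.016)]
    print("stem top",len(t),t[:,:2].mean(0),(t[:,:2].min(0)+t[:,:2].max(0))/2,"zmax",s[:,2].max().round(4),"pad",cv2.minEnclosingCircle((g[:,:2]*1e3).astype(np.float32)))
    return p
E
python3 - <<'E'
from h import *
p=foot(.563,.102); cv2.imwrite("pics/w3.png",p); go(.563,.102,.031,10)
for f in finder.pinpoint("wrist","foot_a"):
  if f["conf"]>.3: print(f, onplane((lambda i:(i["camera_matrix"],Ro.from_euler("xyz",i["attitude"]).as_matrix(),i["origin"]))(camera_info("wrist")),f["location"],0))
E
```

```text
stem top 43507 [0.55894821 0.12416869] [0.55871675 0.11439605] zmax 0.3393 pad ((561.3648071289062, 102.1615219116211), 18.693679809570312)
at [0.5613 0.1037 0.2015] clos.axis 10.1 q6 -0.06 -> shift [-0.01   0.007  0.853] turn 0.0003 t 13.6
{'location': [321.9, 218.2], 'conf': 0.97} [0.56221224 0.10251179 0.        ]
{'location': [279.9, 372.2], 'conf': 0.69} [ 0.54534231 -0.09592428  0.        ]
```

View pics/w3.png

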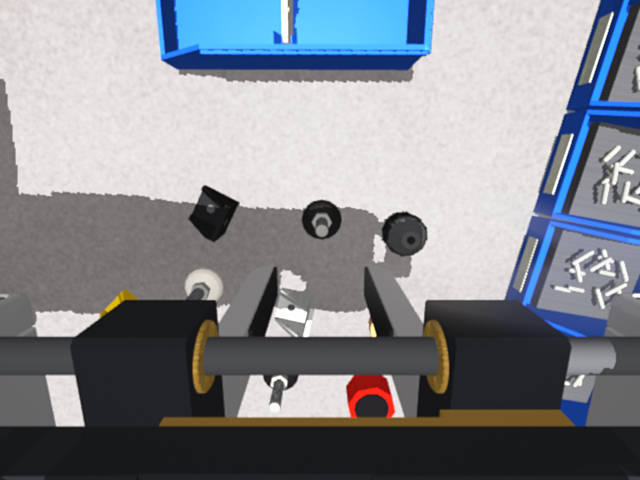

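The wrist view shows the black foot at (322,219) between the fingers, and a grey knob at (405,232) far enough to the side. I'll go down and grip the stem.

Request:
{"op": "carry_out", "data": {"motion": [[[-0.007,0.002,0.1],0],[[-0.007,0.002,0.25],0],[[-0.007,0.002,0.4],0],[[-0.007,0.002,0.55],0],[[-0.007,0.002,0.7],0],[[-0.007,0.002,0.8],0],[[-0.007,0.002,0.852],0],[[-0.007,0.002,0.852],0],[[-0.007,0.002,0.852],0]]}}

```text
time_s: 14.55
ee_pos: [0.5628, 0.1014, 0.0321]
eef_rot: [3.14, 0.0, 1.746]
force: [0.7, -1.2, 0.3]
grip_width: 0.0468
grip_force: 0.0
```

Request:
{"op": "carry_out", "data": {"motion": [[[0,0,0],0],[[0,0,0],0],[[0,0,0],0],[[0,0,0],0],[[0,0,0],0],[[0,0,0],0],[[0,0,0],0],[[0,0,0],0],[[0,0,0],0]], "hand": 1}}

```text
time_s: 15.45
ee_pos: [0.5624, 0.101, 0.0311]
eef_rot: [3.142, 0.0, 1.745]
force: [-0.6, 0.2, 1.3]
grip_width: 0.0115
grip_force: 25.0
```

Request:
{"op": "carry_out", "data": {"motion": [[[0,0,-0.05],0],[[0,0,-0.15],0],[[0,0,-0.3],0],[[0,0,-0.45],0],[[0,0,-0.6],0],[[0,0,-0.7],0],[[0,0,-0.7],0],[[0,0,-0.7],0]]}}

```text
time_s: 16.25
ee_pos: [0.5621, 0.101, 0.1708]
eef_rot: [-3.141, 0.0, 1.746]
force: [-0.1, -0.3, -0.9]
grip_width: 0.0117
grip_force: 25.0
```

```bash
python3 - <<'E'
from h import *
c,s=np.cos(np.radians(10)),np.sin(np.radians(10))
for x,y in((.06,.035),(.06,-.035)): print(.4935+c*x-s*y,.3233+s*x+c*y)
go(.4935+c*.06-s*.035,.3233+s*.06+c*.035,.171,10)
E
```

```text
0.5465107789623899 0.3681871620154431
0.558666151399075 0.2992506193045885
at [0.5621 0.101  0.1708] clos.axis 10.01 q6 -0.06 -> shift [ 1.329e+00  1.550e-01 -1.000e-03] turn 0.0 t 16.25
```

Request:
{"op": "carry_out", "data": {"motion": [[[0.1,0.012,0],0],[[0.25,0.03,0],0],[[0.45,0.055,0],0],[[0.65,0.08,0],0],[[0.85,0.105,0],0],[[1,0.13,0],0]]}}

```text
time_s: 16.85
ee_pos: [0.5521, 0.3045, 0.1692]
eef_rot: [-3.139, 0.001, 1.747]
force: [0.8, -0.4, -1.3]
grip_width: 0.0112
grip_force: 25.0
```

Request:
{"op": "carry_out", "data": {"motion": [[[0.15,0.01,0],0],[[0.27,0.02,0],0],[[0.329,0.025,0],0],[[0.329,0.025,0],0],[[0.329,0.025,0.1],0],[[0.329,0.025,0.25],0],[[0.329,0.025,0.4],0],[[0.329,0.025,0.5],0],[[0.329,0.025,0.5],0],[[0.329,0.025,0.5],0]]}}

```text
time_s: 17.85
ee_pos: [0.5471, 0.3673, 0.0716]
eef_rot: [3.142, 0.0, 1.745]
force: [0.6, -0.1, -0.9]
grip_width: 0.0117
grip_force: 25.0
```

```bash
python3 -c "
from h import *
go(.5465,.368,.0355,10)"
```

```text
at [0.5471 0.3673 0.0716] clos.axis 9.96 q6 0.36 -> shift [ 0.004 -0.003  0.181] turn -0.0001 t 17.85
```

Request:
{"op": "carry_out", "data": {"motion": [[[0,0,0.05],0],[[0,0,0.1],0],[[0,0,0.14],0],[[0,0,0.165],0],[[0,0,0.181],0],[[0,0,0.181],0],[[0,0,0.181],0]]}}

```text
time_s: 18.55
ee_pos: [0.5468, 0.3683, 0.035]
eef_rot: [3.141, -0.0, 1.746]
force: [0.1, -0.0, 1.3]
grip_width: 0.0115
grip_force: 25.0
```

Request:
{"op": "carry_out", "data": {"motion": [[[0,0,0],0],[[0,0,0],0],[[0,0,0],0],[[0,0,0],0],[[0,0,0],0],[[0,0,0],0]], "hand": 0}}

```text
time_s: 19.15
ee_pos: [0.5467, 0.3682, 0.0348]
eef_rot: [-3.142, -0.0, 1.745]
force: [-1.0, 0.1, -0.5]
grip_width: 0.0467
grip_force: 0.0
```

Request:
{"op": "carry_out", "data": {"motion": [[[0,0,-0.05],0],[[0,0,-0.15],0],[[0,0,-0.3],0],[[0,0,-0.5],0],[[0,0,-0.7],0],[[-0.1,0,-0.8],0],[[-0.3,0,-0.82],0],[[-0.5,0,-0.82],0],[[-0.7,0,-0.82],0],[[-0.8,0,-0.82],0],[[-0.8,0,-0.82],0]]}}

```text
time_s: 20.25
ee_pos: [0.5751, 0.2083, 0.1999]
eef_rot: [3.141, 0.0, 1.742]
force: [-0.7, -0.2, -0.3]
grip_width: 0.0472
grip_force: 0.0
```

```bash
python3 - <<'E'
from h import *
np.set_printoptions(precision=4,suppress=True)
go(.547,-.0955,.2,10)
for n in("scene","side"):
  p,w,cam=cloud(n); W=w.reshape(-1,3); W=W[~np.isnan(W[:,0])]
  L=local(W,(.4935,.3233,np.radians(10)))
  d=L[(L[:,2]>.05)&(L[:,2]<.08)&(abs(L[:,1])<.065)&(L[:,0]>.03)&(L[:,0]<.1)]; print(n,len(d),np.percentile(d,[1,50,99],axis=0) if len(d) else 0)
E
```

```text
at [0.5751 0.2083 0.1999] clos.axis 9.84 q6 0.12 -> shift [-1.472 -0.398 -0.001] turn -0.0005 t 20.25
scene 87 [[0.0552 0.0283 0.0505]
 [0.064  0.0333 0.0633]
 [0.068  0.0393 0.0711]]
side 134 [[0.0531 0.0288 0.0504]
 [0.0567 0.0355 0.064 ]
 [0.0645 0.0406 0.0676]]
```

The first foot stands at bin-local (0.06, 0.035). Now the second foot.

Request:
{"op": "carry_out", "data": {"motion": [[[-0.1,-0.03,0],0],[[-0.3,-0.08,0],0],[[-0.5,-0.13,0],0],[[-0.7,-0.19,0],0],[[-0.9,-0.24,0],0],[[-1,-0.27,0],0]]}}

```text
time_s: 20.95
ee_pos: [0.5559, 0.0029, 0.1992]
eef_rot: [3.141, 0.0, 1.745]
force: [0.0, 0.2, 0.4]
grip_width: 0.0469
grip_force: 0.0
```

Request:
{"op": "carry_out", "data": {"motion": [[[-0.2,-0.06,0],0],[[-0.4,-0.11,0],0],[[-0.472,-0.128,0],0],[[-0.472,-0.128,0],0],[[-0.472,-0.128,0],0],[[-0.472,-0.128,0],0]]}}

```text
time_s: 21.55
ee_pos: [0.5475, -0.0915, 0.1989]
eef_rot: [-3.142, -0.0, 1.747]
force: [1.0, -0.2, -0.2]
grip_width: 0.047
grip_force: 0.0
```

```bash
cat >> h.py <<'E'
def pin(q):
    i=camera_info("wrist"); cam=(i["camera_matrix"],Ro.from_euler("xyz",i["attitude"]).as_matrix(),i["origin"])
    for f in finder.pinpoint("wrist",q):
        if f["conf"]>.3: print(q,round(f["conf"],2),f["location"],onplane(cam,f["location"],0)[:2].round(4))
E
python3 - <<'E'
from h import *
p=foot(.547,-.0955); cv2.imwrite("pics/w4.png",p); go(.547,-.0955,.031,10); pin("foot_a"); pin("bracket_a")
E
```

```text
stem top 40934 [ 0.54275927 -0.0717744 ] [ 0.544818   -0.08213691] zmax 0.3367 pad ((546.4213256835938, -96.0144271850586), 18.999082565307617)
at [ 0.5475 -0.0917  0.1989] clos.axis 10.11 q6 -0.41 -> shift [-0.019 -0.006  0.84 ] turn 0.0003 t 21.6
foot_a 0.61 [166.6, 256.4] [ 0.3841 -0.1659]
foot_a 0.59 [319.3, 221.5] [ 0.5462 -0.0963]
bracket_a 0.93 [332.8, 136.8] [ 0.5442 -0.006 ]
bracket_a 0.87 [363.6, 325.8] [ 0.6196 -0.2107]
bracket_a 0.66 [146.2, 144.7] [ 0.3539 -0.048 ]
bracket_a 0.6 [238.1, 209.7] [ 0.4568 -0.0992]
```

View pics/w4.png

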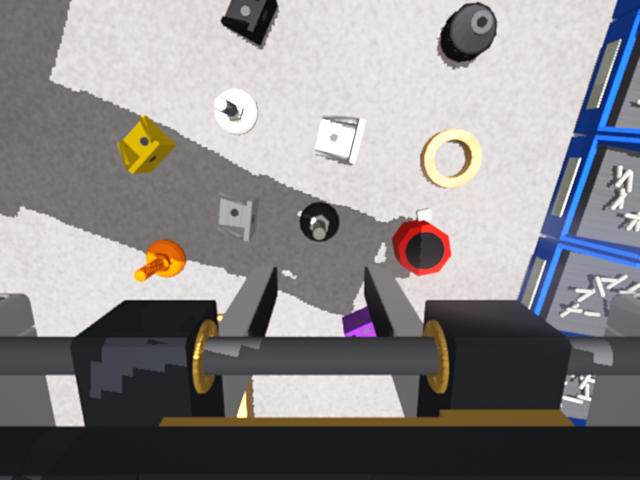

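The wrist view shows the black foot at (319,222), with nothing within finger reach. The silver brackets are at (238,215) and (338,138).

Request:
{"op": "carry_out", "data": {"motion": [[[-0.021,-0.01,0.1],0],[[-0.021,-0.01,0.25],0],[[-0.021,-0.01,0.4],0],[[-0.021,-0.01,0.55],0],[[-0.021,-0.01,0.7],0],[[-0.021,-0.01,0.8],0],[[-0.021,-0.01,0.84],0],[[-0.021,-0.01,0.84],0],[[-0.021,-0.01,0.84],0]]}}

```text
time_s: 22.6
ee_pos: [0.5466, -0.0976, 0.0319]
eef_rot: [3.14, 0.001, 1.746]
force: [0.3, 0.1, 0.5]
grip_width: 0.0471
grip_force: 0.0
```

Request:
{"op": "carry_out", "data": {"motion": [[[0,0,0],0],[[0,0,0],0],[[0,0,0],0],[[0,0,0],0],[[0,0,0],0],[[0,0,0],0],[[0,0,0],0],[[0,0,0],0],[[0,0,0],0]], "hand": 1}}

```text
time_s: 23.5
ee_pos: [0.546, -0.0976, 0.0308]
eef_rot: [-3.141, -0.0, 1.745]
force: [0.3, -0.1, -0.6]
grip_width: 0.0113
grip_force: 25.0
```

Request:
{"op": "carry_out", "data": {"motion": [[[0,0,-0.05],0],[[0,0,-0.15],0],[[0,0,-0.3],0],[[0,0,-0.45],0],[[0,0,-0.6],0],[[0,0,-0.7],0],[[0,0,-0.7],0],[[0,0,-0.7],0]]}}

```text
time_s: 24.3
ee_pos: [0.5459, -0.0976, 0.1707]
eef_rot: [3.141, 0.0, 1.745]
force: [0.2, -0.4, -1.7]
grip_width: 0.0118
grip_force: 25.0
```

```bash
python3 -c "
from h import *
go(.5587,.2993,.171,10)"
```

```text
at [ 0.5459 -0.0976  0.1707] clos.axis 10.01 q6 -0.42 -> shift [ 1.943  0.408 -0.002] turn 0.0 t 24.3
```

Request:
{"op": "carry_out", "data": {"motion": [[[0.1,0.02,0],0],[[0.25,0.05,0],0],[[0.45,0.1,0],0],[[0.65,0.14,0],0],[[0.85,0.18,0],0],[[1,0.21,0],0]]}}

```text
time_s: 24.9
ee_pos: [0.5518, 0.1087, 0.1693]
eef_rot: [-3.139, -0.0, 1.746]
force: [1.3, -0.6, -0.3]
grip_width: 0.0111
grip_force: 25.0
```

Request:
{"op": "carry_out", "data": {"motion": [[[0.2,0.04,0],0],[[0.4,0.08,0],0],[[0.6,0.13,0],0],[[0.8,0.17,0],0],[[0.9,0.19,0],0],[[0.943,0.198,0],0],[[0.943,0.198,0],0],[[0.943,0.198,0.2],0],[[0.943,0.198,0.35],0],[[0.943,0.198,0.5],0],[[0.943,0.198,0.5],0],[[0.943,0.198,0.5],0]]}}

```text
time_s: 26.1
ee_pos: [0.5592, 0.2983, 0.0715]
eef_rot: [-3.141, 0.0, 1.744]
force: [0.2, -0.1, 0.4]
grip_width: 0.0113
grip_force: 25.0
```

```bash
python3 -c "
from h import *
go(.5587,.2993,.035,10)"
```

```text
at [0.5592 0.2983 0.0715] clos.axis 9.94 q6 0.26 -> shift [ 0.005 -0.002  0.183] turn -0.0002 t 26.1
```

Request:
{"op": "carry_out", "data": {"motion": [[[0,0,0.05],0],[[0,0,0.1],0],[[0,0,0.14],0],[[0,0,0.165],0],[[0,0,0.182],0],[[0,0,0.182],0],[[0,0,0.182],0]]}}

```text
time_s: 26.8
ee_pos: [0.5589, 0.2993, 0.0345]
eef_rot: [3.141, -0.0, 1.746]
force: [0.6, 0.3, -0.7]
grip_width: 0.0115
grip_force: 25.0
```

Request:
{"op": "carry_out", "data": {"motion": [[[0,0,0],0],[[0,0,0],0],[[0,0,0],0],[[0,0,0],0],[[0,0,0],0],[[0,0,0],0]], "hand": 0}}

```text
time_s: 27.4
ee_pos: [0.5589, 0.2992, 0.0344]
eef_rot: [3.142, 0.0, 1.745]
force: [0.4, -0.4, 0.4]
grip_width: 0.0469
grip_force: 0.0
```

Request:
{"op": "carry_out", "data": {"motion": [[[0,0,-0.05],0],[[0,0,-0.15],0],[[0,0,-0.3],0],[[0,0,-0.5],0],[[0,0,-0.7],0],[[-0.1,0,-0.8],0],[[-0.3,-0.06,-0.82],0],[[-0.5,-0.12,-0.82],0],[[-0.7,-0.18,-0.82],0],[[-0.8,-0.2,-0.82],0],[[-0.8,-0.2,-0.82],0]]}}

```text
time_s: 28.5
ee_pos: [0.5474, 0.1326, 0.1996]
eef_rot: [3.14, 0.0, 1.743]
force: [0.1, 0.1, 0.8]
grip_width: 0.0469
grip_force: 0.0
```

```bash
python3 - <<'E'
from h import *
np.set_printoptions(precision=4,suppress=True)
go(.557,-.007,.2,85)
p,w,cam=cloud("side"); W=w.reshape(-1,3); W=W[~np.isnan(W[:,0])]
L=local(W,(.4935,.3233,np.radians(10)))
for s in(1,-1):
  d=L[(L[:,2]>.05)&(L[:,2]<.08)&(L[:,1]*s<.065)&(L[:,1]*s>0)&(L[:,0]>.03)&(L[:,0]<.1)]; print(len(d),np.percentile(d,[1,50,99],axis=0) if len(d) else 0)
cv2.imwrite("pics/side2.png",p)
E
```

```text
at [0.5474 0.1326 0.1996] clos.axis 9.84 q6 0.0 -> shift [-0.696 -0.072 -0.002] turn -0.2088 t 28.5
133 [[0.0531 0.0292 0.0504]
 [0.0564 0.0355 0.0643]
 [0.0641 0.0405 0.0684]]
115 [[ 0.0533 -0.0399  0.0504]
 [ 0.057  -0.0332  0.0641]
 [ 0.064  -0.0284  0.0678]]
```

View pics/side2.png

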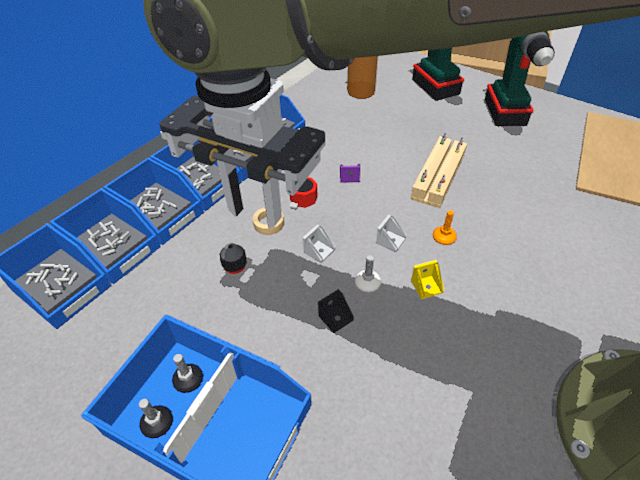

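Both feet stand upright in the rear compartment, at (187,375) and (155,418), with the divider home. Turning for the brackets.

Request:
{"op": "carry_out", "data": {"motion": [[[-0.1,0,0],-0.02],[[-0.2,-0.01,0],-0.044],[[-0.3,-0.02,0],-0.067],[[-0.4,-0.03,0],-0.09],[[-0.5,-0.04,0],-0.113],[[-0.6,-0.05,0],-0.136],[[-0.696,-0.065,0],-0.159],[[-0.696,-0.065,0],-0.182],[[-0.696,-0.065,0],-0.2088],[[-0.696,-0.065,0],-0.2088],[[-0.696,-0.065,0],-0.2088],[[-0.696,-0.065,0],-0.2088]], "hand": -0.5}}

```text
time_s: 29.75
ee_pos: [0.5588, -0.004, 0.1985]
eef_rot: [3.142, 0.0, 3.055]
force: [0.2, -0.8, 0.5]
grip_width: 0.0701
grip_force: 0.0
```

```bash
cat >> h.py <<'E'
def bracket(x,y,yaw):
    p,w,cam=cloud("wrist"); W=w.reshape(-1,3); W=W[~np.isnan(W[:,0])]
    q=W[(np.hypot(W[:,0]-x,W[:,1]-y)<.034)&(W[:,2]>.006)&(W[:,2]<.05)]; t=q[q[:,2]>.036]; L=local(t,(x,y,np.radians(yaw)))
    print("all",len(q),cv2.minAreaRect((q[:,:2]*1e3).astype(np.float32)),"\ntop",cv2.minAreaRect((t[:,:2]*1e3).astype(np.float32)),np.percentile(L,[1,50,99],axis=0).round(4))
    return p
E
python3 - <<'E'
from h import *
p=bracket(.5505,-.007,-5); cv2.imwrite("pics/w5.png",p); pin("bracket_a"); go(.5585,-.0077,.2,85)
E
```

```text
all 838 ((549.0189208984375, -6.083551406860352), (40.04322052001953, 40.11836624145508), 86.96894073486328) 
top ((562.1404418945312, -6.891574859619141), (39.691837310791016, 14.54307746887207), 85.83522033691406) [[ 0.0046 -0.0187  0.0362]
 [ 0.0143  0.0011  0.0391]
 [ 0.0182  0.0209  0.0408]]
bracket_a 0.92 [219.0, 129.0] [ 0.457  -0.0998]
bracket_a 0.91 [316.6, 207.6] [ 0.5471 -0.0066]
bracket_a 0.87 [255.6, 16.0] [ 0.3567 -0.0487]
bracket_a 0.83 [147.3, 288.2] [ 0.6233 -0.2085]
at [ 0.5587 -0.0043  0.1985] clos.axis 85.08 q6 -1.56 -> shift [-0.    -0.017 -0.008] turn 0.0002 t 29.85
```

View pics/w5.png

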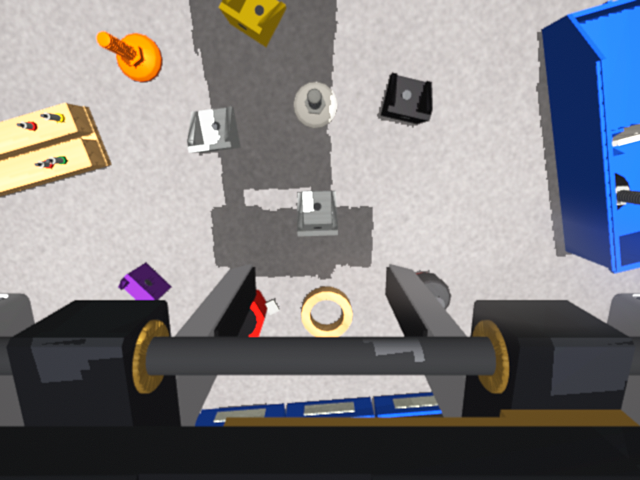

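The wrist view shows the silver bracket at (317,212) between the fingers, with its upright on the lower (+x) side. The wooden ring at (326,312) is clear.

Request:
{"op": "carry_out", "data": {"motion": [[[0.008,-0.013,0.12],-0.004],[[0.008,-0.013,0.28],-0.004],[[0.008,-0.013,0.44],-0.004],[[0.008,-0.013,0.6],-0.004],[[0.008,-0.013,0.75],-0.004],[[0.008,-0.013,0.86],-0.004],[[0.008,-0.013,0.93],-0.004],[[0.008,-0.013,0.96],-0.004],[[0.008,-0.013,0.96],-0.004],[[0.008,-0.013,0.96],-0.004]]}}

```text
time_s: 30.85
ee_pos: [0.5575, -0.0071, 0.0074]
eef_rot: [-3.142, 0.001, 3.082]
force: [-0.2, 0.3, 0.4]
grip_width: 0.0705
grip_force: 0.0
```

Request:
{"op": "carry_out", "data": {"motion": [[[0,0,0],0],[[0,0,0],0],[[0,0,0],0],[[0,0,0],0],[[0,0,0],0],[[0,0,0],0],[[0,0,0],0],[[0,0,0],0]], "hand": 1}}

```text
time_s: 31.65
ee_pos: [0.5569, -0.0071, 0.0066]
eef_rot: [-3.142, 0.0, 3.083]
force: [-1.8, 0.6, 3.9]
grip_width: 0.0398
grip_force: 25.0
```

Request:
{"op": "carry_out", "data": {"motion": [[[0,0,-0.05],0],[[0,0,-0.15],0],[[0,0,-0.3],0],[[0,0,-0.45],0],[[0,0,-0.6],0],[[0,0,-0.7],0],[[0,0,-0.7],0],[[0,0,-0.7],0]]}}

```text
time_s: 32.45
ee_pos: [0.5566, -0.0071, 0.146]
eef_rot: [-3.142, -0.0, 3.083]
force: [0.5, 0.7, -1.0]
grip_width: 0.0397
grip_force: 25.0
```

```bash
python3 -c "
from h import *
go(.4317,.3398,.146,10)"
```

```text
at [ 0.5566 -0.0071  0.146 ] clos.axis 86.62 q6 -1.59 -> shift [ 0.726  1.694 -0.   ] turn 0.2128 t 32.45
```

Request:
{"op": "carry_out", "data": {"motion": [[[0.04,0.08,0],0.015],[[0.08,0.18,0],0.037],[[0.12,0.28,0],0.06],[[0.16,0.38,0],0.083],[[0.2,0.48,0],0.106],[[0.24,0.58,0],0.129],[[0.28,0.68,0],0.152],[[0.32,0.78,0],0.175],[[0.36,0.86,0],0.198],[[0.4,0.92,0],0.2128],[[0.4,0.92,0],0.2128],[[0.4,0.92,0],0.2128]]}}

```text
time_s: 33.65
ee_pos: [0.4876, 0.181, 0.1455]
eef_rot: [-3.14, 0.0, 1.749]
force: [-0.2, 0.4, -0.9]
grip_width: 0.04
grip_force: 25.0
```

```bash
python3 -c "
from h import *
go(.4317,.3398,.146,10)"
```

```text
at [0.4876 0.181  0.1455] clos.axis 10.21 q6 0.11 -> shift [ 0.831 -0.134 -0.003] turn 0.0006 t 33.65
```

Request:
{"op": "carry_out", "data": {"motion": [[[0.12,-0.02,0],0],[[0.3,-0.05,0],0],[[0.5,-0.08,0],0],[[0.7,-0.11,0],0],[[0.8,-0.13,0],0],[[0.831,-0.134,0],0],[[0.831,-0.134,0],0],[[0.831,-0.134,0.15],0],[[0.831,-0.134,0.3],0],[[0.831,-0.134,0.48],0],[[0.831,-0.134,0.48],0],[[0.831,-0.134,0.48],0]]}}

```text
time_s: 34.85
ee_pos: [0.4333, 0.3395, 0.0511]
eef_rot: [-3.141, 0.0, 1.745]
force: [0.1, 0.5, 0.2]
grip_width: 0.04
grip_force: 25.0
```

```bash
python3 -c "
from h import *
go(.4317,.3398,.0108,10)"
```

```text
at [0.4333 0.3395 0.0511] clos.axis 9.97 q6 0.42 -> shift [ 0.003 -0.007  0.201] turn -0.0001 t 34.85
```

Request:
{"op": "carry_out", "data": {"motion": [[[0,-0.004,0.06],0],[[0,-0.004,0.12],0],[[0,-0.004,0.16],0],[[0,-0.004,0.185],0],[[0,-0.004,0.2],0],[[0,-0.004,0.2],0],[[0,-0.004,0.2],0]]}}

```text
time_s: 35.55
ee_pos: [0.4319, 0.3403, 0.0106]
eef_rot: [3.141, -0.0, 1.746]
force: [-0.7, 0.3, -1.0]
grip_width: 0.0401
grip_force: 25.0
```

Request:
{"op": "carry_out", "data": {"motion": [[[0,0,0],0],[[0,0,0],0],[[0,0,0],0],[[0,0,0],0],[[0,0,0],0]], "hand": -0.32}}

```text
time_s: 36.05
ee_pos: [0.4318, 0.3402, 0.0105]
eef_rot: [-3.142, -0.0, 1.745]
force: [0.4, -0.3, 0.8]
grip_width: 0.062
grip_force: 0.0
```

Request:
{"op": "carry_out", "data": {"motion": [[[0,0,-0.05],0],[[0,0,-0.15],0],[[0,0,-0.3],0],[[0,0,-0.5],0],[[0,0,-0.7],0],[[0,0,-0.85],0],[[-0.2,0,-0.92],0],[[-0.4,0,-0.92],0],[[-0.6,0,-0.92],0],[[-0.8,0,-0.92],0],[[-1,0,-0.92],0],[[-1,0,-0.92],0]]}}

```text
time_s: 37.25
ee_pos: [0.467, 0.1399, 0.1953]
eef_rot: [3.141, 0.0, 1.742]
force: [-0.0, 0.5, -0.4]
grip_width: 0.0623
grip_force: 0.0
```

```bash
python3 -c "
from h import *
go(.465,-.1,.2,87)"
```

```text
at [0.467  0.1399 0.1953] clos.axis 9.79 q6 0.05 -> shift [-1.18  -0.214 -0.023] turn -0.2145 t 37.25
```

Request:
{"op": "carry_out", "data": {"motion": [[[-0.1,-0.02,0],-0.02],[[-0.2,-0.04,0],-0.043],[[-0.3,-0.06,0],-0.066],[[-0.42,-0.08,0],-0.089],[[-0.54,-0.1,0],-0.112],[[-0.66,-0.12,0],-0.135],[[-0.78,-0.14,0],-0.158],[[-0.9,-0.16,0],-0.181],[[-1,-0.18,0],-0.204],[[-1,-0.18,0],-0.2145],[[-1,-0.18,0],-0.2145]], "hand": -0.5}}

```text
time_s: 38.35
ee_pos: [0.4659, -0.0599, 0.1949]
eef_rot: [3.142, 0.0, 3.094]
force: [0.1, -0.2, -0.5]
grip_width: 0.0704
grip_force: 0.0
```

```bash
python3 -c "
from h import *
go(.465,-.1,.2,87)"
```

```text
at [ 0.4659 -0.0599  0.1949] clos.axis 87.25 q6 -1.73 -> shift [-0.005 -0.201 -0.025] turn 0.0007 t 38.35
```

Request:
{"op": "carry_out", "data": {"motion": [[[0,-0.1,0],0],[[0,-0.2,0],0],[[0,-0.2,0],0],[[0,-0.2,0],0],[[0,-0.2,0],0]]}}

```text
time_s: 38.85
ee_pos: [0.464, -0.099, 0.1946]
eef_rot: [3.141, 0.0, 3.093]
force: [0.1, 0.0, 0.5]
grip_width: 0.0705
grip_force: 0.0
```

```bash
python3 - <<'E'
from h import *
p=bracket(.458,-.1005,0); cv2.imwrite("pics/w6.png",p); pin("bracket_a"); go(.465,-.1,.2,90)
E
```

```text
all 868 ((457.9512634277344, -101.07666778564453), (40.30228805541992, 39.928436279296875), 2.427340030670166) 
top ((470.680908203125, -100.56096649169922), (14.805253028869629, 39.88170623779297), 2.356541872024536) [[ 0.0064 -0.0199  0.0361]
 [ 0.016   0.0003  0.0391]
 [ 0.0204  0.0195  0.0406]]
bracket_a 0.75 [361.3, 113.2] [ 0.358  -0.0518]
bracket_a 0.6 [318.5, 214.4] [ 0.4594 -0.1001]
at [ 0.464  -0.0991  0.1945] clos.axis 87.26 q6 -1.81 -> shift [-0.005 -0.004 -0.027] turn -0.0076 t 38.95
```

View pics/w6.png

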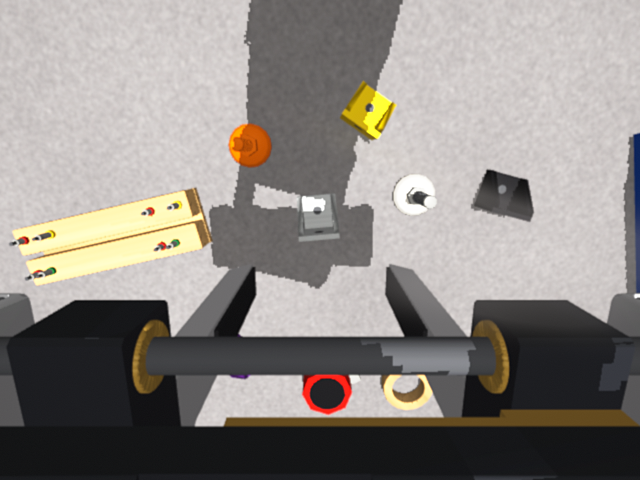

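The wrist view shows the silver bracket at (318,215), slightly rotated between the fingers. The white foot at (415,195) is clear of the fingers.

Request:
{"op": "carry_out", "data": {"motion": [[[-0.011,-0.006,0.12],-0.014],[[-0.011,-0.006,0.28],-0.014],[[-0.011,-0.006,0.44],-0.014],[[-0.011,-0.006,0.6],-0.014],[[-0.011,-0.006,0.75],-0.014],[[-0.011,-0.006,0.85],-0.014],[[-0.011,-0.006,0.91],-0.014],[[-0.011,-0.006,0.94],-0.014],[[-0.011,-0.006,0.94],-0.014],[[-0.011,-0.006,0.94],-0.014]]}}

```text
time_s: 39.95
ee_pos: [0.4666, -0.1013, 0.0073]
eef_rot: [-3.141, 0.001, -3.102]
force: [0.1, -0.6, 0.6]
grip_width: 0.0703
grip_force: 0.0
```

Request:
{"op": "carry_out", "data": {"motion": [[[0,0,0],0],[[0,0,0],0],[[0,0,0],0],[[0,0,0],0],[[0,0,0],0],[[0,0,0],0],[[0,0,0],0],[[0,0,0],0]], "hand": 1}}

```text
time_s: 40.75
ee_pos: [0.4661, -0.1013, 0.0066]
eef_rot: [-3.142, 0.0, -3.102]
force: [-1.1, -0.3, 5.4]
grip_width: 0.0396
grip_force: 25.0
```

Request:
{"op": "carry_out", "data": {"motion": [[[0,0,-0.05],0],[[0,0,-0.15],0],[[0,0,-0.3],0],[[0,0,-0.45],0],[[0,0,-0.6],0],[[0,0,-0.7],0],[[0,0,-0.7],0],[[0,0,-0.7],0]]}}

```text
time_s: 41.55
ee_pos: [0.4658, -0.1012, 0.1461]
eef_rot: [-3.142, -0.0, -3.102]
force: [0.1, -0.5, -0.5]
grip_width: 0.0399
grip_force: 25.0
```

```bash
python3 -c "
from h import *
go(.4439,.2709,.146,10)"
```

```text
at [ 0.4658 -0.1012  0.1461] clos.axis 92.27 q6 -1.9 -> shift [3.600e-02 1.863e+00 1.000e-03] turn 0.2285 t 41.55
```

Request:
{"op": "carry_out", "data": {"motion": [[[0,0.08,0],0.015],[[0.01,0.18,0],0.038],[[0.01,0.28,0],0.061],[[0.01,0.38,0],0.084],[[0.02,0.48,0],0.107],[[0.02,0.58,0],0.13],[[0.02,0.68,0],0.153],[[0.02,0.78,0],0.176],[[0.02,0.88,0],0.199],[[0.02,0.95,0],0.22],[[0.02,1,0],0.2285],[[0.02,1,0],0.2285]]}}

```text
time_s: 42.75
ee_pos: [0.4534, 0.0992, 0.1451]
eef_rot: [-3.139, -0.0, 1.746]
force: [-0.4, -1.2, -0.1]
grip_width: 0.0397
grip_force: 25.0
```

```bash
python3 -c "
from h import *
go(.4439,.2709,.05,10)"
```

```text
at [0.4534 0.0992 0.1451] clos.axis 10.04 q6 -0.04 -> shift [0.854 0.104 0.475] turn 0.0001 t 42.75
```

Request:
{"op": "carry_out", "data": {"motion": [[[0.12,0.015,0],0],[[0.3,0.035,0],0],[[0.5,0.06,0],0],[[0.7,0.085,0],0],[[0.82,0.1,0],0],[[0.854,0.104,0],0],[[0.854,0.104,0],0],[[0.854,0.104,0.15],0],[[0.854,0.104,0.3],0],[[0.854,0.104,0.475],0],[[0.854,0.104,0.475],0],[[0.854,0.104,0.475],0]]}}

```text
time_s: 43.95
ee_pos: [0.4453, 0.2693, 0.052]
eef_rot: [-3.141, 0.0, 1.745]
force: [-0.3, 0.2, 0.1]
grip_width: 0.0399
grip_force: 25.0
```

```bash
python3 -c "
from h import *
go(.4439,.2709,.0107,10)"
```

```text
at [0.4453 0.2693 0.052 ] clos.axis 9.97 q6 0.3 -> shift [ 0.009 -0.005  0.207] turn -0.0001 t 43.95
```

Request:
{"op": "carry_out", "data": {"motion": [[[0.003,-0.002,0.06],0],[[0.003,-0.002,0.12],0],[[0.003,-0.002,0.16],0],[[0.003,-0.002,0.185],0],[[0.003,-0.002,0.203],0],[[0.003,-0.002,0.203],0],[[0.003,-0.002,0.203],0]]}}

```text
time_s: 44.65
ee_pos: [0.4445, 0.2709, 0.0109]
eef_rot: [3.141, -0.0, 1.746]
force: [0.3, -0.8, 0.1]
grip_width: 0.0399
grip_force: 25.0
```

Request:
{"op": "carry_out", "data": {"motion": [[[0,0,0],0],[[0,0,0],0],[[0,0,0],0],[[0,0,0],0],[[0,0,0],0]], "hand": -0.32}}

```text
time_s: 45.15
ee_pos: [0.4445, 0.2708, 0.0109]
eef_rot: [3.142, -0.0, 1.745]
force: [0.2, 0.4, -0.1]
grip_width: 0.0621
grip_force: 0.0
```

Request:
{"op": "carry_out", "data": {"motion": [[[0,0,-0.05],0],[[0,0,-0.15],0],[[0,0,-0.3],0],[[0,0,-0.5],0],[[0,0,-0.7],0],[[0,0,-0.85],0],[[-0.2,0,-0.92],0],[[-0.4,0,-0.92],0],[[-0.6,0,-0.92],0],[[-0.8,0,-0.92],0],[[-1,0,-0.92],0],[[-1,0,-0.92],0]]}}

```text
time_s: 46.35
ee_pos: [0.4796, 0.0704, 0.1957]
eef_rot: [3.141, 0.001, 1.742]
force: [-0.6, -0.1, 0.2]
grip_width: 0.0618
grip_force: 0.0
```

```bash
python3 - <<'E'
from h import *
np.set_printoptions(precision=4,suppress=True)
p,w,cam=cloud("side"); cv2.imwrite("pics/side3.png",p)
W=w.reshape(-1,3); W=W[~np.isnan(W[:,0])]; L=local(W,(.4935,.3233,np.radians(10)))
for s in(1,-1):
  d=L[(L[:,2]>.008)&(L[:,2]<.06)&(L[:,1]*s<.066)&(L[:,1]*s>.005)&(L[:,0]<-.025)&(L[:,0]>-.105)]; print(len(d),np.percentile(d,[1,50,99],axis=0) if len(d) else 0)
d=L[(L[:,2]>.06)&(abs(L[:,1])<.06)&(abs(L[:,0])<.012)&(L[:,2]<.1)]; print("div",np.percentile(d,[1,50,99],axis=0))
print(ctrl.get_obs()["time_s"])
E
```

```text
1412 [[-0.0786  0.0138  0.0081]
 [-0.056   0.0304  0.0184]
 [-0.0387  0.0532  0.0455]]
1252 [[-0.0782 -0.0563  0.0081]
 [-0.0562 -0.0401  0.0187]
 [-0.0381 -0.0167  0.0456]]
div [[-0.0067 -0.0585  0.0602]
 [-0.0026  0.0032  0.0674]
 [ 0.0033  0.0589  0.0702]]
46.4
```

View pics/side3.png

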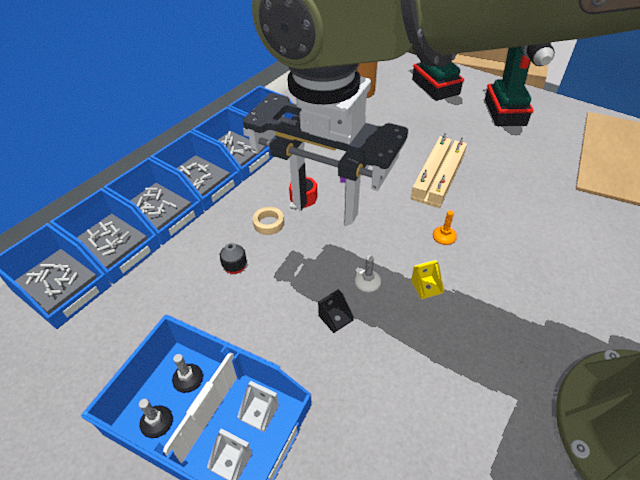

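The side view shows both feet at (187,375) and (155,418), the divider home, and the brackets flat at (257,403) and (230,452). The white foot and black bracket have not moved.

```bash
python3 -c "
from station import ctrl
print(ctrl.hand_in())"
```

```text
the job is handed in; nothing more can be done
None
```

The job is handed in, and the last camera check showed the divider home, both black-padded feet upright in the rear, both silver brackets flat in the front and the look-alikes unmoved; no verdict was returned.

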